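Rock the pendulum gauge to its tab

ROBOT

A 6-joint arm with a two-finger parallel gripper is mounted at the origin on a cart in front of the work surface, level with it; the furniture and walls round the work are solid. World frame = base frame: x ahead of the robot, y to its left, z up, the work surface at z = 0. Lengths are in m, angles in rad, forces in N, time in s.
With the tool pointing down it reaches from about 0.3 to 0.875 m from the base axis. Payload 6.4 kg.
Tool frame: the origin (TCP) lies midway between the tips of the shut fingers; the grasp point (between the pads) lies ctrl.grip_point_offset behind it (ctrl.grip_point_offset is the distance from the TCP to the grasp point, in m); z points along the fingers, y is the direction in which the jaws open and shut (so a half turn about z gives the same grasp; the last joint's range is limited). The gripper opens to 85 mm and grips with 20 to 120 N. Pads are 22 mm wide; open, the fingers measure 114 mm over their backs; the gripper's body (76 mm by 85 mm) begins 54 mm behind the grasp point. The pads swing forward as they close: fully open they stand 13 mm farther back than shut.
Start: joints at [-1.528, 0.181, 1.607, -0, 1.354, -0.206], TCP at [0.142, -0.557, 0.231] pointing down, gripper open.
Joint ranges: [-2.99, 2.99], [-0.89, 2.07], [0.3, 2.58], [-1.14, 4.28], [0, 2.63], [-3.12, 3.12]. Speed limits (rad/s): [2.57, 2.57, 3.01, 3.14, 3.14, 3.14].

INTERFACE

Orientations are given as a unit quaternion [w, x, y, z].
In Python, from bench import ctrl, viewer gives the robot as it stands.
- The arm moves only by the shell command python3 -m handwheel 'ROWS' [OPENING]. ROWS is JSON, a list of rows, each an object with "travel": the shift along the tool's x, y, z as a fraction of full scale, a list of three; "dr": the turn, a rotation vector about the tool's x, y, z as a fraction of full scale, a list of three. A call has 1 to 20 rows; each row shifts and turns the pose as measured when the row begins, along the tool's axes as they then stand; what a row does not reach is not made up. Full scale, the value 1, is 150 mm for a shift and 30 degrees for a turn. A row lasts 1/12 s, in which the tool goes at most 41.7 mm and 7.16 degrees, less where a joint would pass 70% of its speed; a pose out of reach is approached as far as the arm can. A call with a number of a shift or a turn outside -1 to 1 is refused whole. A call with a gripper value outside its range is refused whole. OPENING is the opening, from -1 (shut) to 1 (fully open), set as the call begins (- or left out, the last holds). The fingers move at their own pace and stop on an object; the grip force is fixed at half the most. Time passes only in rows, so rows that do not move let the fingers close. It gives the time, the measured TCP pose, the force and the opening at its end, in the units of the state.
- ctrl.get_obs(): the state, without advancing time (a new reading comes with each control period).
- viewer.camera(name): name is "scene" or "top" or "wrist"; returns the picture (400x640x3 uint8, red, green, blue); there is no depth.
- viewer.get_calibration(name): a dict with "camera_matrix" (3x3 intrinsics, pixels), "R" (3x3) and "t" (3): a world point X has camera coordinates R X + t. Camera axes: x right, y down, z forward; pixel columns grow to the right and rows downward; lengths in m; the calibration is good to about 2 mm. A picture is of the moment at which its call begins: read the wrist's pose just before it. get_calibration takes no time and is no camera call; for the wrist camera it gives the pose at the moment of the call.
- ctrl.hand_in(): hands the job in, once; it reports no verdict.
The state is a dict: "time_s": time; "q": joint angles; "dq": joint speeds; "joint_efforts": joint torques, N m; "eef_pos": TCP position; "eef_rot": TCP orientation; "wrist_force": force on the tool from outside, world axes, zero at the start; "torque": the same for the moment, N m; "opening": opening from 0.0 (shut) to 1.0 (fully open).
Only numpy, scipy, OpenCV 4.12 (cv2) and the standard library are available. Lean on these libraries where they do the work, as an engineer would, in place of code of your own. Each camera call takes 0.05 s, during which the arm holds its last target. There are 200 camera calls.

TASK

Lift the glass jar off the timber block and set it down gently, upright, on the round cork mat. Then take the pendulum angle gauge by its handle, stand it squarely across the middle of the block's rounded ridge, and rock it sideways on the ridge until the swinging pointer settles with its tip on the red tab. Finish while still gripping the gauge and holding it steady there, resting on the ridge; leave the spool, the mug and the marker pen where they are.

Things in the scene. Friction and masses are not known exactly. Their poses are not given: they have to be found in the camera images.
- offcut: Light timber block, 76 mm (its x) by 250 mm (its y) by 40 mm high, lying with its long side across the robot's view, screwed to the bench and immovable. Origin: centre of its underside; z up. A rounded darker wooden ridge runs across the middle of its top, along its x, 72 mm long: a half-round of 12 mm radius on a 24 mm wide foot, its axis 48 mm above the bench, its crest 60 mm above the bench (20 mm above the block's top).
- crest (a point): Middle of the ridge's crest, the highest line of the block, 60 mm above the bench.
- jar_center (a point): Centre, half-way up, of the glass jar that stands on the block's flat top on the robot's left of the ridge (a round jar 52 mm in diameter and 58 mm high, about 150 g, with yellow bits in it); z along the jar's axis.
- mat_top (a point): Centre of the upper face of the round cork mat, 124 mm in diameter and 6 mm thick, fixed to the bench.
- gauge: Pendulum angle gauge, about 370 g, standing upright on the bench, dial facing the robot. Origin: centre of its flat underside; x runs from the dial face backward (away from the robot), y along its base to the robot's left, z up. Aluminium base 40 mm (x) by 124 mm (y) by 12 mm; above it an upright round dial of 116 mm diameter, 8 mm thick, centred 78 mm above the underside and facing -x; on top a ribbed grey handle. Let go on the ridge, it tips over to one side.
- gauge_handle (a point): Centre of the gauge's grey handle block, 24 mm (gauge x) by 30 mm (gauge y) by 46 mm high, 157 mm above the gauge's underside and 2 mm behind its middle; the handle's bare part runs from 137 to 180 mm above the underside, with the dial's rim just below. Axes as the gauge's.
- pointer (a joint): Angle of the freely swinging pendulum pointer relative to the gauge (rad), lightly damped (swings for about a second). 0 when the gauge stands level; positive when the pointer's tip lies toward the gauge's +y (the robot's left). Gravity keeps the pointer upright in the world, so rolling the gauge by an angle a about its own +x axis makes it read -a.
- tab (a joint): Angle of the red tab on the dial's lower rim relative to the gauge (rad), same sense and same axis as the pointer; different each time, between -0.22 and 0.22; it is stiff and stays where it is. The pointer is on the tab when the two angles agree within about 0.06 (half the tab's width).
- pointer_tip (a point): Tip of the black pointer, 48 mm from its pivot at the dial's centre.
- tab_mark (a point): Middle of the inner end of the red tab (6 mm wide, 12 mm high), 48 mm from the dial's centre: where the pointer's tip must come.
- spool: Bystander: string spool, 52 mm in diameter, 48 mm high; origin at its foot.
- mug_by: Bystander: white mug, 75 mm in diameter, 77 mm high; origin at its foot.
- pen: Bystander: black marker pen, 130 mm long, 14 mm thick, lying on the bench; origin underneath its middle.
Things that resemble listed ones, but are neither listed nor needed, are in the scene too. Of the things that look like the gauge, the smaller one is meant.

How it is judged:
By the outcome, as a careful person would: the job done as asked, in the order asked, and still so for the second after the job is handed in, while the arm keeps its last pose, push and grip.
It also fails if it takes over 58 s, if anything falls off the work surface, if the arm or the gripper's body presses on something with over 40 N, if the wrist force passes 120 N, or if a joint passes its speed limit or range.

## Working session

There is one attempt and no reset: what is moved stays moved. The work goes in short steps, Python scripts to look and compute and a shell command to move; the robot and the scene stay as the last step left them, time stands still between calls to the robot, and variables do not carry over. Pictures are saved under pics/ and viewed, about 8 in all and at most 12, crops included, and the job is handed in when it is done.

```bash
mkdir -p pics; ls; python3 - <<'E'
from bench import ctrl, viewer
import cv2,numpy as np
for n in ("scene","top"):
    im=viewer.camera(n); cv2.imwrite(f"pics/{n}0.png",im[...,::-1])
    c=viewer.get_calibration(n); print(n,np.round(c["camera_matrix"],1).tolist(),np.round(c["R"],3).tolist(),np.round(c["t"],3).tolist())
o=ctrl.get_obs(); print(o, ctrl.grip_point_offset)
E
```

```text
pics
scene [[368.7, 0.0, 323.5], [0.0, 368.7, 202.4], [0.0, 0.0, 1.0]] [[-0.773, -0.634, -0.003], [-0.338, 0.417, -0.844], [0.536, -0.651, -0.537]] [0.434, 0.26, 0.968]
top [[455.3, 0.0, 320.4], [0.0, 455.3, 195.6], [0.0, 0.0, 1.0]] [[0.021, -1.0, 0.019], [-0.993, -0.023, -0.12], [0.12, -0.017, -0.993]] [-0.011, 0.539, 1.241]
{'time_s': 0.1, 'q': array([-1.52830840e+00,  1.81450375e-01,  1.60789874e+00,  4.28584828e-06,
        1.35381704e+00, -2.06328356e-01]), 'dq': array([-0.00046845, -0.00059028, -0.00013779,  0.00298227,  0.00149368,
       -0.00154196]), 'joint_efforts': array([ 2.70668079e-04, -4.45876050e+01, -3.52239347e+01, -3.25950414e-04,
        4.10405657e-03, -1.64377216e-06]), 'eef_pos': array([ 0.14157869, -0.55678643,  0.23048794]), 'eef_rot': array([-7.83940827e-04,  9.92271034e-01,  1.24086971e-01,  6.64640030e-05]), 'wrist_force': array([ 0.0683657 , -0.04464283,  0.12203847]), 'torque': array([-0.0138351 ,  0.05073983,  0.05356228]), 'opening': 0.9991812631609236} 0.0187
```

View pics/scene0.png

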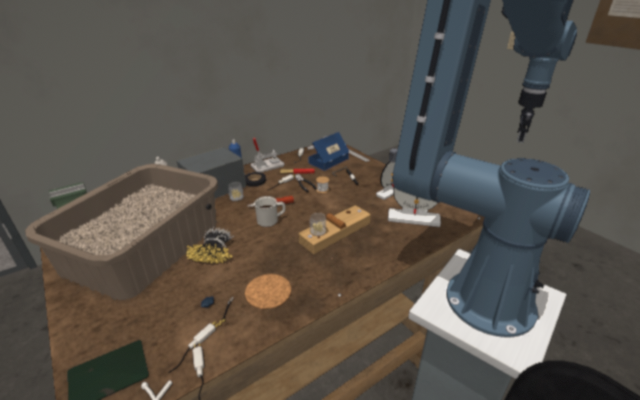

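View pics/top0.png

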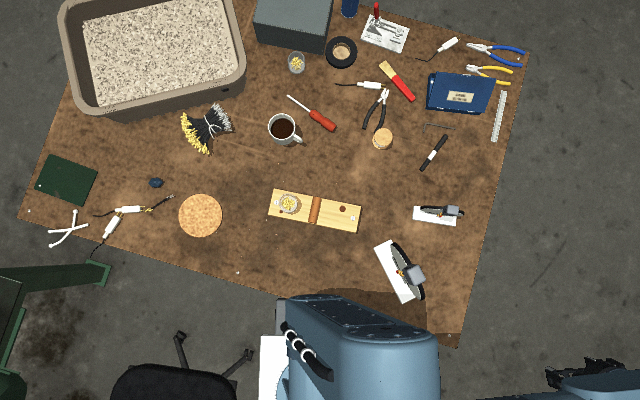

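Candidates, as top-view pixels:
- **Gauges:** the small one at (435,213) has a base about 43 px long, roughly 120 mm, so it matches. The large one at (400,272) is about 175 mm, so it is the decoy.
- **Jars:** the one on the block at (289,203) is wanted, and the one at (296,62) is a decoy.
- **Mat:** the cork mat is at (200,215). The cork-topped thing at (382,139) is the spool.

I'll check these in one close crop and measure.

```bash
cat > h.py <<'E'
import numpy as np,cv2
from bench import ctrl,viewer
from scipy.spatial.transform import Rotation as Ro
def cast(cal,uv,z):
    K,R,t=[np.array(cal[k]) for k in("camera_matrix","R","t")]
    C=-R.T@t; d=R.T@np.linalg.solve(K,[uv[0],uv[1],1.]); return C+d*(z-C[2])/d[2]
def proj(cal,X):
    p=np.array(cal["camera_matrix"])@(np.array(cal["R"])@X+cal["t"]); return p[:2]/p[2]
def rot(o): q=o["eef_rot"]; return Ro.from_quat([q[1],q[2],q[3],q[0]])
E
python3 - <<'E'
from h import *
im=cv2.imread("pics/top0.png"); cal=viewer.get_calibration("top")
hsv=cv2.cvtColor(im,cv2.COLOR_BGR2HSV)
crop=im[170:250,260:470]; 
cv2.imwrite("pics/crop0.png",cv2.resize(crop,None,fx=3.8,fy=3.8,interpolation=cv2.INTER_CUBIC))
for n,(x,y) in dict(mat=(190,205),block=(345,215),ridge=(315,208)).items(): print(n,hsv[y,x])
def blob(m,box,n,z):
    x0,y0,x1,y1=box; k=np.zeros_like(m); k[y0:y1,x0:x1]=m[y0:y1,x0:x1]
    k=cv2.morphologyEx(k,cv2.MORPH_CLOSE,np.ones((3,3)))
    c=max(cv2.findContours(k,0,2)[0],key=cv2.contourArea); r=cv2.minAreaRect(c)
    b=cv2.boxPoints(r); P=np.array([cast(cal,p,z) for p in b])
    print(n,np.round(r[0],1),np.round(r[1],1),"ctr",np.round(P.mean(0),4),"sides",np.round(np.linalg.norm(np.diff(P,axis=0),axis=1),4),"dirs",np.round(np.degrees([np.arctan2(*(P[i+1]-P[i])[1::-1]) for i in(0,1)]),1))
H,S,V=cv2.split(hsv)
u=lambda b:(b*255).astype(np.uint8)
blob(u((S>90)&(V>150)),(170,185,230,245),"mat",.006)
blob(u((S>60)&(V>170)),(260,180,368,240),"block",.04)
blob(u((V<175)&(H<14)&(S>120)),(307,190,323,228),"ridge",.055)
blob(u((S<40)&(V>170)),(408,195,470,235),"gbase",.012)
print("C",-np.array(cal["R"]).T@cal["t"])
E
```

```text
mat [ 18 123 239]
block [ 23  98 245]
ridge [ 15 158 208]
mat [199.8 215.1] [43. 44.] ctr [0.479  0.3398 0.006 ] sides [0.1232 0.1231 0.1219] dirs [ -69.8 -159.1]
block [314.2 210. ] [90. 27.] ctr [0.4975 0.0174 0.04  ] sides [0.0751 0.2501 0.075 ] dirs [  -9.6 -100.4]
ridge [317.  211.6] [ 3.7 23.8] ctr [0.492  0.0096 0.055 ] sides [0.0652 0.0103 0.0652] dirs [ -19.5 -109.6]
gbase [434.9 212.9] [43.8 19.1] ctr [ 0.4995 -0.3259  0.012 ] sides [0.0547 0.1247 0.0547] dirs [ -9.4 -97.9]
C [0.38582415 0.02214555 1.29607285]
```

View pics/crop0.png

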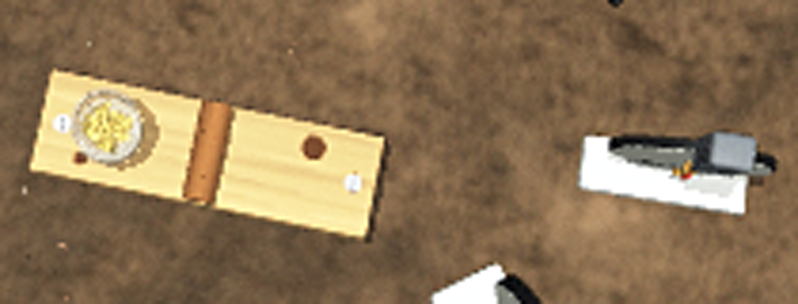

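Close crop (×3.8 from (260,170)): it shows the jar with yellow bits at (106,127) left of the ridge, and the ridge from (218,103) to (198,200). The small gauge has its base near corners at (583,186) and (745,213), its handle top at (733,147) and its red tab near (685,172). The choice is confirmed.

```bash
python3 - <<'E'
from h import *
cal=viewer.get_calibration("top")
c=lambda x,y,z:cast(cal,(260+(x+.5)/3.8-.5,170+(y+.5)/3.8-.5),z)
B=np.array([c(52,70,.04),c(385,136,.04),c(366,238,.04),c(31,170,.04)])
print("block",np.round(B,4).tolist(),B.mean(0))
for a,b in((1,0),(2,3)): d=B[b]-B[a]; print("y yaw-90:",np.degrees(np.arctan2(d[1],d[0]))-90)
print("ridge ends",c(218,103,.06),c(198,200,.06))
print("jar rim",c(106,127,.098))
G=[c(585,137,.012),c(583,186,.012),c(745,213,.012)]
print("gauge L far,L near,R near",np.round(G,4).tolist(), "ctr",(G[0]+G[2])/2); d=G[1]-G[2]; print("yaw",np.degrees(np.arctan2(d[1],d[0]))-90,np.linalg.norm(d),np.linalg.norm(G[0]-G[1]))
print("handle top",c(734,145,.18))
o=ctrl.get_obs();R=rot(o);w=viewer.get_calibration("wrist");Rw=np.array(w["R"]);C=-Rw.T@w["t"]
print("wristcam in tool",R.inv().apply(C-o["eef_pos"]),"axes(in tool)",np.round(R.inv().apply(Rw),3).tolist(),w["camera_matrix"][0])
J=c(106,127,.098); d=np.array([J[0],J[1],.16])-o["eef_pos"]; print("tool-frame shift/0.15 to above jar",R.inv().apply(d)/.15)
E
```

```text
block [[0.5559, 0.1323, 0.04], [0.5131, -0.1122, 0.04], [0.4384, -0.0992, 0.04], [0.4823, 0.145, 0.04]] [0.49742304 0.01648419 0.04      ]
y yaw-90: -9.939834989050055
y yaw-90: -10.1890622302422
ridge ends [0.53210887 0.01054316 0.06      ] [0.46200485 0.02328354 0.06      ]
jar rim [0.50897908 0.0883826  0.098     ]
gauge L far,L near,R near [[0.5186, -0.2652, 0.012], [0.4819, -0.2636, 0.012], [0.4644, -0.3849, 0.012]] ctr [ 0.4915284  -0.32502843  0.012     ]
yaw -8.179008099666973 0.1225287177317 0.03681228724731886
handle top [ 0.49827672 -0.32504478  0.18      ]
wristcam in tool [ 0.07456286 -0.00064614 -0.14356334] axes(in tool) [[0.001, 1.0, 0.0], [-0.956, 0.001, -0.294], [-0.294, -0.0, 0.956]] [327.99096335   0.         321.15077716]
tool-frame shift/0.15 to above jar [ 3.4329319  -3.56478089  0.47652802]
```

```bash
python3 -m handwheel '[{"travel":[0,0,-0.27],"dr":[0,0,0]},{"travel":[0,0,-0.27],"dr":[0,0,0]},{"travel":[0,0,-0.27],"dr":[0,0,0]},{"travel":[0,0,-0.27],"dr":[0,0,0]},{"travel":[0,0,-0.27],"dr":[0,0,0]},{"travel":[0.19,-0.198,0],"dr":[0,0,0]},{"travel":[0.19,-0.198,0],"dr":[0,0,0]},{"travel":[0.19,-0.198,0],"dr":[0,0,0]},{"travel":[0.19,-0.198,0],"dr":[0,0,0]},{"travel":[0.19,-0.198,0],"dr":[0,0,0]},{"travel":[0.19,-0.198,0],"dr":[0,0,0]},{"travel":[0.19,-0.198,0],"dr":[0,0,0]},{"travel":[0.19,-0.198,0],"dr":[0,0,0]},{"travel":[0.19,-0.198,0],"dr":[0,0,0]},{"travel":[0.19,-0.198,0],"dr":[0,0,0]},{"travel":[0.19,-0.198,0],"dr":[0,0,0]},{"travel":[0.19,-0.198,0],"dr":[0,0,0]},{"travel":[0.19,-0.198,0],"dr":[0,0,0]},{"travel":[0.19,-0.198,0],"dr":[0,0,0]}]' 1
cat > goal.py <<'E'
# usage: goal.py x y z yaw_deg [roll_deg about gauge x]: remaining shift (now-frame) and turn, in full-scale units
import sys
from h import *
a=list(map(float,sys.argv[1:]))+[0]
o=ctrl.get_obs();R=rot(o);p=o["eef_pos"]
yaw=a[3]; T=Ro.from_euler("z",yaw,degrees=True)*Ro.from_euler("x",180,degrees=True)
if a[4]: T=Ro.from_rotvec(np.radians(a[4])*np.array([np.cos(np.radians(-10)),np.sin(np.radians(-10)),0]))*T
print("t",round(o["time_s"],2),"p",np.round(p,4),"yaw",np.round(np.degrees(np.arctan2(*R.apply([1,0,0])[1::-1])),1),"F",np.round(o["wrist_force"],1),"M",np.round(o["torque"],2),"open",round(o["opening"],3),"q6",round(o["q"][5],2))
print("shift",np.round(R.inv().apply(np.array(a[:3])-p)/.15,3),"shift in goal frame",np.round(T.inv().apply(np.array(a[:3])-p)/.15,3),"turn",np.round(np.degrees((R.inv()*T).as_rotvec())/30,3))
E
python3 goal.py .509 .0884 .16 80
```

```text
time_s: 1.68
eef_pos: [0.426, -0.0508, 0.441]
eef_rot: [-0.007, 0.993, 0.116, 0.001]
wrist_force: [0.2, -0.9, -0.1]
opening: 1.003
t 1.68 p [ 0.426  -0.0508  0.441 ] yaw 13.3 F [ 0.2 -0.9 -0.1] M [-0.05 -0.04 -0.03] open 1.003 q6 0.93
shift [ 0.744 -0.749  1.887] shift in goal frame [1.01  0.384 1.873] turn [-0.019 -0.023 -2.223]
```

```bash
python3 -m handwheel '[{"travel":[0,0,0.1],"dr":[0,0,-0.23]},{"travel":[0,0,0.1],"dr":[0,0,-0.23]},{"travel":[0,0,0.1],"dr":[0,0,-0.23]},{"travel":[0,0,0.1],"dr":[0,0,-0.23]},{"travel":[0,0,0.1],"dr":[0,0,-0.23]},{"travel":[0,0,0.1],"dr":[0,0,-0.23]},{"travel":[0,0,0.1],"dr":[0,0,-0.23]},{"travel":[0,0,0.1],"dr":[0,0,-0.23]},{"travel":[0,0,0.1],"dr":[0,0,-0.23]},{"travel":[0,0,0.1],"dr":[0,0,-0.12]},{"travel":[0.25,0.095,0],"dr":[0,0,0]},{"travel":[0.25,0.095,0],"dr":[0,0,0]},{"travel":[0.25,0.095,0],"dr":[0,0,0]},{"travel":[0.25,0.095,0],"dr":[0,0,0]},{"travel":[0,0,0],"dr":[0,0,0]}]' >/dev/null
python3 goal.py .509 .0884 .16 80
```

```text
t 2.93 p [0.5057 0.1074 0.2794] yaw 81.3 F [-1.  -0.5 -0.4] M [-0.04  0.04 -0.03] open 0.994 q6 0.12
shift [-0.135  0.049  0.794] shift in goal frame [-0.121  0.043  0.796] turn [-0.021 -0.032  0.045]
```

```bash
python3 -m handwheel '[{"travel":[-0.12,0.045,0.2],"dr":[-0.021,-0.032,0.045]},{"travel":[0,0,0.25],"dr":[0,0,0]},{"travel":[0,0,0.25],"dr":[0,0,0]},{"travel":[0,0,0],"dr":[0,0,0]}]' >/dev/null
python3 goal.py .509 .0884 .054 80; python3 - <<'E'
from h import *
im=viewer.camera("wrist");cv2.imwrite("pics/w1.png",im[...,::-1])
w=viewer.get_calibration("wrist");print(proj(w,np.array([.509,.0884,.098])),proj(w,np.array([.4974,.0168,.06])))
E
```

```text
t 3.27 p [0.5115 0.092  0.1719] yaw 80.4 F [-1.9  1.  -1.7] M [-0.03  0.12 -0.  ] open 1.0 q6 0.12
shift [-0.027 -0.016  0.786] shift in goal frame [-0.027 -0.012  0.786] turn [0.009 0.001 0.013]
[315.81251084 219.62523854] [317.05159003 281.86552704]
```

View pics/w1.png

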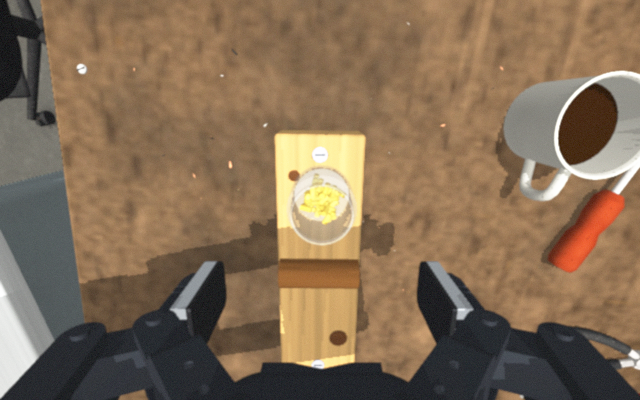

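Wrist view: the jar's rim ellipse is centred at about (322,214), against a predicted (316,220), so the jar is about 3 mm further in +x and +y. The TCP already stands over it, so I'll descend and grip.

```bash
python3 -m handwheel '[{"travel":[0,0,0.2],"dr":[0,0,0]},{"travel":[0,0,0.2],"dr":[0,0,0]},{"travel":[0,0,0.2],"dr":[0,0,0]},{"travel":[0,0,0.12],"dr":[0,0,0]},{"travel":[0,0,0.05],"dr":[0,0,0]},{"travel":[0,0,0],"dr":[0,0,0]}]' 
python3 goal.py .512 .091 .054 80;  python3 -m handwheel '[{"travel":[0,0,0],"dr":[0,0,0]},{"travel":[0,0,0],"dr":[0,0,0]},{"travel":[0,0,0],"dr":[0,0,0]},{"travel":[0,0,0],"dr":[0,0,0]},{"travel":[0,0,0],"dr":[0,0,0]},{"travel":[0,0,0],"dr":[0,0,0]},{"travel":[0,0,0],"dr":[0,0,0]},{"travel":[0,0,0],"dr":[0,0,0]}]' -1
```

```text
time_s: 3.82
eef_pos: [0.5255, 0.0905, 0.0712]
eef_rot: [0.01, 0.764, 0.645, 0.01]
wrist_force: [0.2, 0.3, -1.3]
opening: 1.0
t 3.82 p [0.5255 0.0905 0.0712] yaw 80.4 F [ 0.2  0.3 -1.3] M [0.08 0.03 0.04] open 1.0 q6 0.12
shift [-0.012 -0.093  0.112] shift in goal frame [-0.013 -0.089  0.115] turn [ 0.054 -0.005  0.012]
time_s: 4.48
eef_pos: [0.5315, 0.0903, 0.0813]
eef_rot: [0.014, 0.764, 0.645, 0.015]
wrist_force: [-0.3, -0.7, -1.1]
opening: 0.563
```

```bash
python3 -m handwheel '[{"travel":[0,0,0],"dr":[0,0,0]},{"travel":[0,0,0],"dr":[0,0,0]},{"travel":[0,0,0],"dr":[0,0,0]}]' 
python3 goal.py .531 .091 .067 80;  python3 - <<'E'
from h import *
im=viewer.camera("wrist");cv2.imwrite("pics/w2.png",im[...,::-1])
E
```

```text
time_s: 4.73
eef_pos: [0.5314, 0.0903, 0.0811]
eef_rot: [0.014, 0.764, 0.645, 0.015]
wrist_force: [-0.5, 0.9, -2.3]
opening: 0.56
t 4.73 p [0.5314 0.0903 0.0811] yaw 80.4 F [-0.5  0.9 -2.3] M [-0.02  0.02  0.  ] open 0.56 q6 0.12
shift [ 0.004 -0.007  0.094] shift in goal frame [ 0.004 -0.003  0.094] turn [ 0.078 -0.008  0.012]
```

View pics/w2.png

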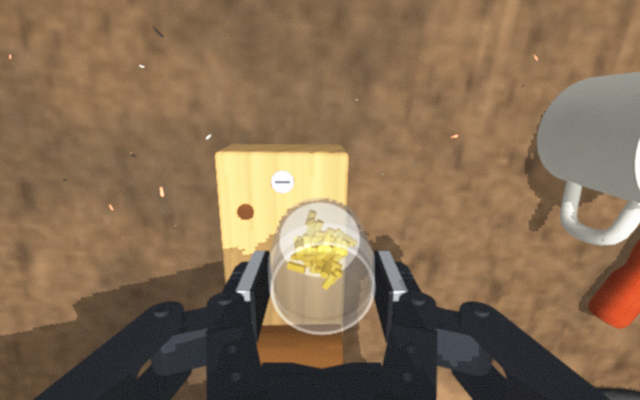

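The jar is between the pads, with its rim at (323,280), but only near its top because the arm drifted upward. I'll open, go lower and grip again.

```bash
python3 -m handwheel '[{"travel":[0,0,0],"dr":[0.07,0,0]},{"travel":[0,0,0],"dr":[0,0,0]},{"travel":[0,0,0],"dr":[0,0,0]},{"travel":[0,0,0],"dr":[0,0,0]},{"travel":[0,0,0],"dr":[0,0,0]}]' 1 
python3 goal.py .531 .0903 .054 80; python3 -m handwheel '[{"travel":[0,0,0.07],"dr":[0,0,0]},{"travel":[0,0,0.07],"dr":[0,0,0]},{"travel":[0,0,0],"dr":[0,0,0]},{"travel":[0,0,0],"dr":[0,0,0]}]';python3 goal.py .531 .0903 .054 80
```

```text
time_s: 5.2
eef_pos: [0.5317, 0.0903, 0.0812]
eef_rot: [0.001, 0.764, 0.645, 0.003]
wrist_force: [-0.3, -0.9, 0.3]
opening: 0.999
t 5.2 p [0.5317 0.0903 0.0812] yaw 80.4 F [-0.3 -0.9  0.3] M [ 0.03  0.04 -0.  ] open 0.999 q6 0.11
shift [-0.001 -0.005  0.181] shift in goal frame [-0.001 -0.004  0.181] turn [ 0.01  -0.008  0.012]
time_s: 5.53
eef_pos: [0.5314, 0.0905, 0.0579]
eef_rot: [0.001, 0.764, 0.645, 0.004]
wrist_force: [1.0, -0.2, -0.3]
opening: 1.0
t 5.53 p [0.5314 0.0905 0.0579] yaw 80.4 F [ 1.  -0.2 -0.3] M [ 0.06  0.01 -0.01] open 1.0 q6 0.11
shift [-0.002 -0.003  0.026] shift in goal frame [-0.002 -0.002  0.026] turn [ 0.012 -0.008  0.013]
```

```bash
python3 -m handwheel '[{"travel":[0,0,0.035],"dr":[0.01,0,0.01]},{"travel":[0,0,0],"dr":[0,0,0]},{"travel":[0,0,0],"dr":[0,0,0]}]' |head -2
python3 -m handwheel '[{"travel":[0,0,0],"dr":[0,0,0]},{"travel":[0,0,0],"dr":[0,0,0]},{"travel":[0,0,0],"dr":[0,0,0]},{"travel":[0,0,0],"dr":[0,0,0]},{"travel":[0,0,0],"dr":[0,0,0]},{"travel":[0,0,0],"dr":[0,0,0]},{"travel":[0,0,0],"dr":[0,0,0]},{"travel":[0,0,0],"dr":[0,0,0]}]' -1
python3 goal.py .531 .0903 .054 80
python3 -m handwheel '[{"travel":[0,0,-0.1],"dr":[0,0,0]},{"travel":[0,0,-0.2],"dr":[0,0,0]},{"travel":[0,0,-0.2],"dr":[0,0,0]},{"travel":[0,0,-0.1],"dr":[0,0,0]},{"travel":[0,0,0],"dr":[0,0,0]},{"travel":[0,0,0],"dr":[0,0,0]},{"travel":[0,0,0],"dr":[0,0,0]}]'
python3 goal.py .479 .3398 .14 80
```

```text
time_s: 5.78
eef_pos: [0.5307, 0.0906, 0.0512]
time_s: 6.45
eef_pos: [0.531, 0.0906, 0.0518]
eef_rot: [-0.001, 0.766, 0.643, 0.001]
wrist_force: [-0.7, -0.5, -0.6]
opening: 0.589
t 6.45 p [0.531  0.0906 0.0518] yaw 80.1 F [-0.7 -0.5 -0.6] M [ 0.06  0.01 -0.01] open 0.589 q6 0.12
shift [-0.002  0.001 -0.015] shift in goal frame [-0.002  0.001 -0.015] turn [-0.001 -0.008  0.002]
time_s: 7.03
eef_pos: [0.5282, 0.0903, 0.1418]
eef_rot: [-0.004, 0.766, 0.643, -0.001]
wrist_force: [-1.2, -0.5, -2.3]
opening: 0.587
t 7.03 p [0.5282 0.0903 0.1418] yaw 80.0 F [-1.2 -0.5 -2.3] M [-0.02 -0.06  0.05] open 0.587 q6 0.12
shift [ 1.582 -0.61   0.021] shift in goal frame [ 1.581 -0.612  0.012] turn [-0.013 -0.006  0.001]
```

```bash
python3 -m handwheel '[{"travel":[0.08,-0.03,0],"dr":[0,0,0]},{"travel":[0.15,-0.058,0],"dr":[0,0,0]},{"travel":[0.2,-0.077,0],"dr":[0,0,0]},{"travel":[0.2,-0.077,0],"dr":[0,0,0]},{"travel":[0.2,-0.077,0],"dr":[0,0,0]},{"travel":[0.2,-0.077,0],"dr":[0,0,0]},{"travel":[0.2,-0.077,0],"dr":[0,0,0]},{"travel":[0.15,-0.058,0],"dr":[0,0,0]},{"travel":[0.08,-0.03,0],"dr":[0,0,0]},{"travel":[0,0,0],"dr":[0,0,0]},{"travel":[0,0,0],"dr":[0,0,0]},{"travel":[0,0,0],"dr":[0,0,0]}]'
python3 goal.py .479 .3398 .024 80
```

```text
time_s: 8.03
eef_pos: [0.4672, 0.3332, 0.123]
eef_rot: [-0.011, 0.767, 0.642, -0.015]
wrist_force: [0.8, -0.4, -1.7]
opening: 0.585
t 8.03 p [0.4672 0.3332 0.123 ] yaw 79.9 F [ 0.8 -0.4 -1.7] M [-0.02  0.05  0.01] open 0.585 q6 0.58
shift [0.063 0.093 0.657] shift in goal frame [0.057 0.07  0.66 ] turn [-0.067  0.016 -0.004]
```

```bash
python3 -m handwheel '[{"travel":[0.06,0.08,0],"dr":[-0.067,0.016,0]},{"travel":[0,0,0.1],"dr":[0,0,0]},{"travel":[0,0,0.13],"dr":[0,0,0]},{"travel":[0,0,0.13],"dr":[0,0,0]},{"travel":[0,0,0.1],"dr":[0,0,0]},{"travel":[0,0,0.05],"dr":[0,0,0]},{"travel":[0,0,0],"dr":[0,0,0]},{"travel":[0,0,0],"dr":[0,0,0]},{"travel":[0,0,0],"dr":[0,0,0]}]'
python3 goal.py .479 .3398 .018 80
```

```text
time_s: 8.78
eef_pos: [0.4826, 0.3315, 0.0408]
eef_rot: [0.001, 0.77, 0.638, -0.002]
wrist_force: [-0.2, 0.4, -1.6]
opening: 0.586
t 8.78 p [0.4826 0.3315 0.0408] yaw 79.3 F [-0.2  0.4 -1.6] M [ 0.03 -0.02 -0.06] open 0.586 q6 0.59
shift [ 0.051 -0.034  0.152] shift in goal frame [ 0.051 -0.033  0.152] turn [-0.003  0.007 -0.025]
```

```bash
python3 -m handwheel '[{"travel":[0.05,-0.03,0],"dr":[0,0,0]},{"travel":[0,0,0.05],"dr":[0,0,0]},{"travel":[0,0,0.05],"dr":[0,0,0]},{"travel":[0,0,0.02],"dr":[0,0,0]},{"travel":[0,0,0],"dr":[0,0,0]},{"travel":[0,0,0],"dr":[0,0,0]}]'
python3 goal.py .479 .3398 .018 80
```

```text
time_s: 9.28
eef_pos: [0.4818, 0.3418, 0.0247]
eef_rot: [0.002, 0.77, 0.638, 0.001]
wrist_force: [1.2, -0.2, -1.3]
opening: 0.588
t 9.28 p [0.4818 0.3418 0.0247] yaw 79.3 F [ 1.2 -0.2 -1.3] M [-0.   -0.01 -0.02] open 0.588 q6 0.61
shift [-0.016 -0.016  0.044] shift in goal frame [-0.016 -0.016  0.044] turn [ 0.008  0.    -0.024]
```

```bash
python3 -m handwheel '[{"travel":[0,0,0.02],"dr":[0,0,0]},{"travel":[0,0,0.015],"dr":[0,0,0]},{"travel":[0,0,0],"dr":[0,0,0]},{"travel":[0,0,0],"dr":[0,0,0]}]'; python3 -m handwheel '[{"travel":[0,0,0.007],"dr":[0,0,0]},{"travel":[0,0,0.007],"dr":[0,0,0]},{"travel":[0,0,0],"dr":[0,0,0]}]'
```

```text
time_s: 9.62
eef_pos: [0.4818, 0.3418, 0.0189]
eef_rot: [0.002, 0.77, 0.638, 0.001]
wrist_force: [-0.0, -0.2, -1.4]
opening: 0.589
time_s: 9.87
eef_pos: [0.4821, 0.3419, 0.0182]
eef_rot: [0.002, 0.77, 0.638, 0.001]
wrist_force: [-1.0, -0.4, -2.1]
opening: 0.588
```

```bash
python3 -m handwheel '[{"travel":[0,0,0.012],"dr":[0,0,0]},{"travel":[0,0,0.012],"dr":[0,0,0]}]'; python3 -m handwheel '[{"travel":[0,0,0.015],"dr":[0,0,0]}]'
```

```text
time_s: 10.03
eef_pos: [0.4826, 0.342, 0.0177]
eef_rot: [0.002, 0.77, 0.638, 0.001]
wrist_force: [-9.2, -5.7, 22.3]
opening: 0.584
time_s: 10.12
eef_pos: [0.4826, 0.3419, 0.0177]
eef_rot: [0.002, 0.77, 0.638, 0.001]
wrist_force: [-9.6, -7.1, 23.8]
opening: 0.591
```

Contact came at the predicted height (0.0177). I'll ease off, release and retreat.

```bash
python3 -m handwheel '[{"travel":[0,0,-0.003],"dr":[0,0,0]},{"travel":[0,0,0],"dr":[0,0,0]},{"travel":[0,0,0],"dr":[0,0,0]}]'; python3 -m handwheel '[{"travel":[0,0,0],"dr":[0,0,0]},{"travel":[0,0,0],"dr":[0,0,0]},{"travel":[0,0,0],"dr":[0,0,0]},{"travel":[0,0,0],"dr":[0,0,0]},{"travel":[0,0,0],"dr":[0,0,0]},{"travel":[0,0,-0.1],"dr":[0,0,0]},{"travel":[0,0,-0.2],"dr":[0,0,0]},{"travel":[0,0,-0.25],"dr":[0,0,0]},{"travel":[0,0,-0.25],"dr":[0,0,0]},{"travel":[0,0,-0.25],"dr":[0,0,0]},{"travel":[0,0,-0.27],"dr":[0,0,0]},{"travel":[0,0,-0.27],"dr":[0,0,0]},{"travel":[0,0,-0.27],"dr":[0,0,0]},{"travel":[0,0,-0.27],"dr":[0,0,0]},{"travel":[0,0,-0.1],"dr":[0,0,0]}]' 1; python3 goal.py .44 -.327 .33 170
python3 - <<'E'
from h import *
im=viewer.camera("scene");cv2.imwrite("pics/s3.png",im[...,::-1])
cv2.imwrite("pics/s3c.png",cv2.resize(im[180:320,180:400,::-1],None,fx=3.5,fy=3.5,interpolation=cv2.INTER_CUBIC))
E
```

```text
time_s: 10.37
eef_pos: [0.4833, 0.3423, 0.0195]
eef_rot: [0.002, 0.77, 0.638, 0.002]
wrist_force: [0.1, 0.2, -1.4]
opening: 0.586
time_s: 11.62
eef_pos: [0.4781, 0.3407, 0.3593]
eef_rot: [-0.0, 0.77, 0.638, -0.006]
wrist_force: [0.9, -0.2, 1.4]
opening: 1.001
t 11.62 p [0.4781 0.3407 0.3593] yaw 79.3 F [ 0.9 -0.2  1.4] M [ 0.02 -0.04  0.01] open 1.001 q6 0.61
shift [-4.419  0.581  0.231] shift in goal frame [-0.523 -4.428  0.195] turn [-2.600e-02  1.000e-03 -3.024e+00]
```

View pics/s3c.png

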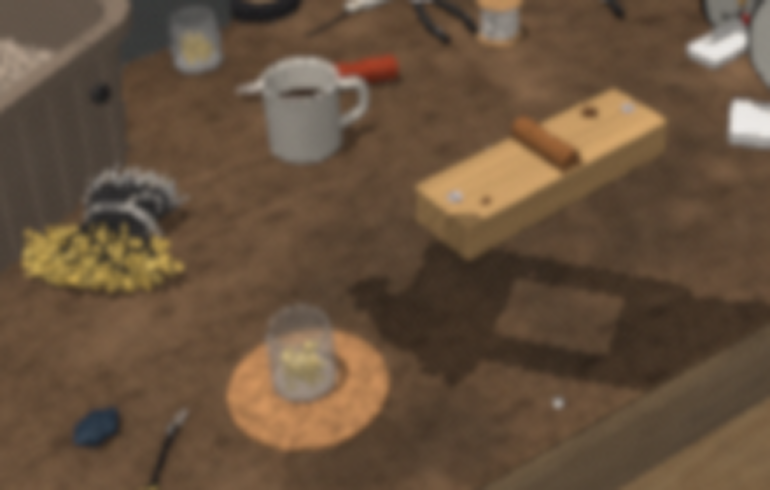

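The scene crop shows the jar standing upright near the mat's middle at (302,370). Next is the gauge, with the tool yawed to 170° so the wrist camera faces the dial.

```bash
python3 -m handwheel '[{"travel":[-0.15,0.03,0],"dr":[0,0,0]},{"travel":[-0.256,0.055,0],"dr":[0,0,0]},{"travel":[-0.256,0.055,0],"dr":[0,0,0]},{"travel":[-0.256,0.055,0],"dr":[0,0,0]},{"travel":[-0.256,0.055,0],"dr":[0,0,0]},{"travel":[-0.256,0.055,0],"dr":[0,0,0]},{"travel":[-0.256,0.055,0],"dr":[0,0,0]},{"travel":[-0.256,0.055,0],"dr":[0,0,0]},{"travel":[-0.256,0.055,0],"dr":[0,0,0]},{"travel":[-0.256,0.055,0],"dr":[0,0,0]},{"travel":[-0.256,0.055,0],"dr":[0,0,0]},{"travel":[-0.256,0.055,0],"dr":[0,0,0]},{"travel":[-0.256,0.055,0],"dr":[0,0,0]},{"travel":[-0.256,0.055,0],"dr":[0,0,0]},{"travel":[-0.256,0.055,0],"dr":[0,0,0]},{"travel":[-0.256,0.055,0],"dr":[0,0,0]},{"travel":[-0.256,0.055,0],"dr":[0,0,0]},{"travel":[-0.1,0.02,0],"dr":[0,0,0]},{"travel":[0,0,0],"dr":[0,0,0]}]'; python3 goal.py .495 -.327 .25 171.8
```

```text
time_s: 13.25
eef_pos: [0.4931, -0.3537, 0.3569]
eef_rot: [-0.001, 0.768, 0.64, -0.001]
wrist_force: [0.3, 0.5, 0.4]
opening: 1.001
t 13.25 p [ 0.4931 -0.3537  0.3569] yaw 79.6 F [0.3 0.5 0.4] M [ 0.05  0.01 -0.03] open 1.001 q6 -0.64
shift [ 0.178 -0.017  0.713] shift in goal frame [0.013 0.178 0.713] turn [-0.006 -0.005 -3.072]
```

```bash
python3 -m handwheel '[{"travel":[0,0,0],"dr":[0,0,-0.23]},{"travel":[0,0,0],"dr":[0,0,-0.23]},{"travel":[0,0,0],"dr":[0,0,-0.23]},{"travel":[0,0,0],"dr":[0,0,-0.23]},{"travel":[0,0,0],"dr":[0,0,-0.23]},{"travel":[0,0,0],"dr":[0,0,-0.23]},{"travel":[0,0,0],"dr":[0,0,-0.23]},{"travel":[0,0,0],"dr":[0,0,-0.23]},{"travel":[0,0,0],"dr":[0,0,-0.23]},{"travel":[0,0,0],"dr":[0,0,-0.23]},{"travel":[0,0,0],"dr":[0,0,-0.23]},{"travel":[0,0,0],"dr":[0,0,-0.2]},{"travel":[0,0,0],"dr":[0,0,-0.1]},{"travel":[0,0,0],"dr":[0,0,0]},{"travel":[0,0,0],"dr":[0,0,0]}]'; python3 goal.py .495 -.327 .25 171.8
```

```text
time_s: 14.5
eef_pos: [0.4949, -0.3323, 0.3515]
eef_rot: [-0.005, 0.103, 0.995, 0.007]
wrist_force: [-0.7, 0.5, 0.4]
opening: 1.0
t 14.5 p [ 0.4949 -0.3323  0.3515] yaw 168.2 F [-0.7  0.5  0.4] M [ 0.04 -0.01  0.02] open 1.0 q6 -2.16
shift [-0.002  0.026  0.677] shift in goal frame [0.004 0.035 0.677] turn [ 0.025 -0.023 -0.119]
```

Correct the pose, go down to TCP z ≈ 0.22 (above the handle), and look.

```bash
python3 -m handwheel '[{"travel":[0,0.03,0.15],"dr":[0.025,-0.023,-0.12]},{"travel":[0,0,0.23],"dr":[0,0,0]},{"travel":[0,0,0.2],"dr":[0,0,0]},{"travel":[0,0,0.1],"dr":[0,0,0]},{"travel":[0,0,0],"dr":[0,0,0]},{"travel":[0,0,0],"dr":[0,0,0]},{"travel":[0,0,0],"dr":[0,0,0]}]' >/dev/null; python3 goal.py .495 -.327 .138 171.8;  python3 - <<'E'
from h import *
w=viewer.get_calibration("wrist")
im=viewer.camera("wrist");cv2.imwrite("pics/w4.png",im[...,::-1])
np.save("w4.npy",{k:np.array(w[k]) for k in w},allow_pickle=True)
print(proj(w,np.array([.4947,-.3275,.18])))
E
```

```text
t 15.08 p [ 0.4975 -0.323   0.2489] yaw 171.5 F [-0.6 -0.5  0.8] M [-0.   -0.03 -0.02] open 1.001 q6 -2.2
shift [ 0.016 -0.027  0.739] shift in goal frame [ 0.012 -0.029  0.739] turn [-0.005  0.009 -0.009]
[313.42245415 214.66510857]
```

View pics/w4.png

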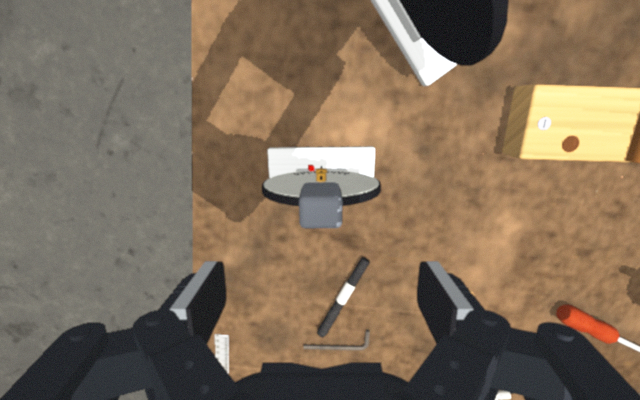

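Wrist view: the gauge base's front edge runs from (268,149) to (376,149), the handle is centred near (320,210), the red tab is at (311,168) and the pointer hub at (321,175). So the tab lies toward gauge −y, and I'll measure it.

```bash
python3 - <<'E'
from h import *
w=np.load("w4.npy",allow_pickle=True).item(); im=cv2.imread("pics/w4.png")
h=cv2.cvtColor(im,cv2.COLOR_BGR2HSV)[140:235,255:390].astype(int); H,S,V=h[...,0],h[...,1],h[...,2]
def cen(m,n):
    y,x=np.nonzero(m); print(n,len(x),x.mean()+255,y.mean()+140,x.min()+255,x.max()+255,y.min()+140,y.max()+140); return np.array([x.mean()+255,y.mean()+140])
r=cen(((H<5)|(H>174))&(S>170)&(V>100),"red")
yy,xx=np.mgrid[140:235,255:390]
b=cen((V>200)&(S<25)&(yy>146)&(yy<168),"base white")
row=(V>200)&(S<25)
for y in(150,152,155,158): x=np.nonzero(row[y-140])[0]+255; print(y,x.min(),x.max(),cast(w,(x.min()-.5,y),.012)[:2],cast(w,(x.max()+.5,y),.012)[:2])
col=np.nonzero(row[:,290-255])[0]+140; print("front edge rows",col.min()); 
for x in(275,300,340,370):
  c=np.nonzero(row[:,x-255])[0]+140; print(x,c.min(),cast(w,(x,c.min()-.5),.012)[:2])
print("handle grey columns",)
for y in(190,200,210,220): print(y,[int(v) for v in V[y-140,295-255:350-255:3]])
print("handle rows at 320",[int(v) for v in V[170-140:234-140:2,320-255]])
cv2.imwrite("pics/w4c.png",cv2.resize(im[140:235,255:390],None,fx=5.8,fy=5.8,interpolation=cv2.INTER_CUBIC))
E
```

```text
red 21 310.8095238095238 167.95238095238096 309 313 166 170
base white 2145 322.33659673659673 157.13659673659674 268 374 147 167
150 268 374 [ 0.4659553  -0.38096019] [ 0.48404573 -0.25873121]
152 268 374 [ 0.46822026 -0.38140948] [ 0.48634157 -0.25895935]
155 268 374 [ 0.4716331  -0.38208646] [ 0.48980092 -0.2593031 ]
158 268 374 [ 0.47506455 -0.38276713] [ 0.49327912 -0.25964872]
front edge rows 148
275 149 [ 0.46552928 -0.37206212]
300 148 [ 0.46862167 -0.34333846]
340 147 [ 0.47423543 -0.29759903]
370 147 [ 0.47928989 -0.26345434]
handle grey columns
190 [165, 165, 100, 94, 99, 89, 94, 98, 96, 96, 96, 97, 92, 97, 98, 100, 164, 166, 167]
200 [41, 64, 129, 137, 136, 136, 137, 133, 135, 136, 138, 134, 134, 134, 134, 132, 40, 40, 36]
210 [133, 130, 123, 136, 144, 137, 137, 134, 138, 138, 134, 138, 138, 138, 172, 172, 157, 159, 144]
220 [151, 133, 125, 133, 137, 139, 135, 134, 134, 133, 131, 132, 136, 134, 131, 119, 144, 145, 146]
handle rows at 320 [171, 137, 194, 132, 93, 186, 149, 95, 93, 94, 93, 93, 95, 108, 129, 134, 137, 142, 136, 139, 140, 140, 133, 137, 136, 134, 135, 135, 125, 138, 147, 134]
```

View pics/w4c.png

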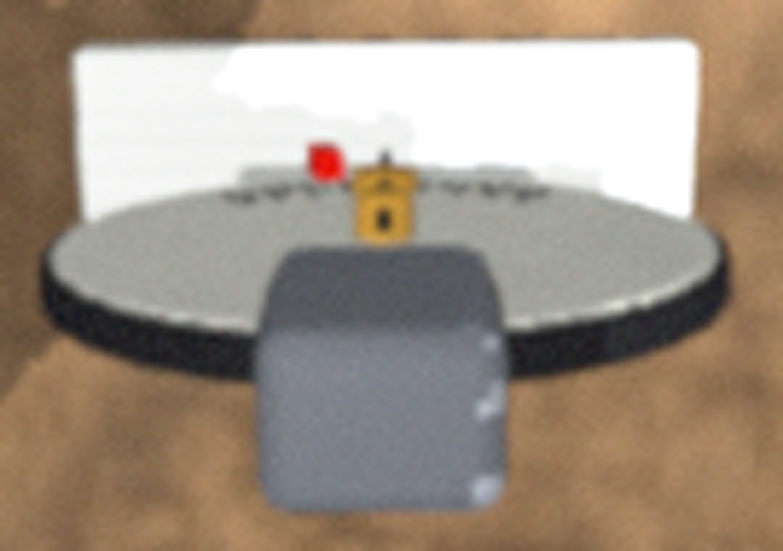

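```bash
python3 -m handwheel '[{"travel":[0.02,0,0.1],"dr":[0,0,-0.03]},{"travel":[0,0,0.13],"dr":[0,0,0]},{"travel":[0,0,0.13],"dr":[0,0,0]},{"travel":[0,0,0.1],"dr":[0,0,0]},{"travel":[0,0,0.05],"dr":[0,0,0]},{"travel":[0,0,0],"dr":[0,0,0]},{"travel":[0,0,0],"dr":[0,0,0]},{"travel":[0,0,0],"dr":[0,0,0]}]' >/dev/null; python3 goal.py .4945 -.3225 .139 172.5
```

```text
t 15.8 p [ 0.502  -0.3294  0.1854] yaw 172.3 F [-0.2 -0.4  0.1] M [-0.03  0.01 -0.06] open 0.997 q6 -2.22
shift [0.063 0.044 0.307] shift in goal frame [0.056 0.039 0.309] turn [-0.034  0.048 -0.006]
```

```bash
python3 -m handwheel '[{"travel":[0.056,0.04,0],"dr":[-0.034,0.048,0]},{"travel":[0,0,0],"dr":[0,0,0]},{"travel":[0,0,0.08],"dr":[0,0,0]},{"travel":[0,0,0.08],"dr":[0,0,0]},{"travel":[0,0,0.08],"dr":[0,0,0]},{"travel":[0,0,0.04],"dr":[0,0,0]},{"travel":[0,0,0],"dr":[0,0,0]},{"travel":[0,0,0],"dr":[0,0,0]},{"travel":[0,0,0],"dr":[0,0,0]}]' >/dev/null; python3 goal.py .4945 -.3225 .139 172.5
```

```text
t 16.55 p [ 0.4975 -0.3252  0.1439] yaw 172.3 F [-1.   0.8  1.2] M [-0.01 -0.03  0.02] open 1.001 q6 -2.22
shift [0.023 0.015 0.032] shift in goal frame [0.022 0.015 0.033] turn [-0.012  0.017 -0.007]
```

```bash
python3 -m handwheel '[{"travel":[0.025,0.017,0.03],"dr":[-0.012,0.017,0]},{"travel":[0,0,0],"dr":[0,0,0]},{"travel":[0,0,0],"dr":[0,0,0]}]' >/dev/null; python3 goal.py .4945 -.3225 .139 172.5
python3 -m handwheel '[{"travel":[0,0,0],"dr":[0,0,0]},{"travel":[0,0,0],"dr":[0,0,0]},{"travel":[0,0,0],"dr":[0,0,0]},{"travel":[0,0,0],"dr":[0,0,0]},{"travel":[0,0,0],"dr":[0,0,0]},{"travel":[0,0,0],"dr":[0,0,0]},{"travel":[0,0,0],"dr":[0,0,0]},{"travel":[0,0,0],"dr":[0,0,0]},{"travel":[0,0,0],"dr":[0,0,0]},{"travel":[0,0,0],"dr":[0,0,0]}]' -1; python3 goal.py .4945 -.3225 .139 172.5
```

```text
t 16.8 p [ 0.4943 -0.3224  0.1399] yaw 172.3 F [0.1 0.2 0.2] M [-0.01 -0.    0.02] open 0.998 q6 -2.22
shift [-0.001 -0.     0.006] shift in goal frame [-0.001 -0.     0.006] turn [-0.001  0.001 -0.007]
time_s: 17.63
eef_pos: [0.4949, -0.3232, 0.1411]
eef_rot: [0.001, 0.067, 0.998, -0.001]
wrist_force: [0.9, -0.6, -0.0]
opening: 0.343
t 17.63 p [ 0.4949 -0.3232  0.1411] yaw 172.3 F [ 0.9 -0.6 -0. ] M [ 0.05  0.01 -0.02] open 0.343 q6 -2.22
shift [0.003 0.004 0.014] shift in goal frame [0.003 0.004 0.014] turn [-0.004  0.005 -0.007]
```

The handle is gripped. I'll lift, then carry it over the ridge.

```bash
python3 -m handwheel '[{"travel":[0,0,-0.05],"dr":[0,0,0]},{"travel":[0,0,-0.1],"dr":[0,0,0]},{"travel":[0,0,-0.15],"dr":[0,0,0]},{"travel":[0,0,-0.15],"dr":[0,0,0]},{"travel":[0,0,-0.15],"dr":[0,0,0]},{"travel":[0,0,-0.1],"dr":[0,0,0]},{"travel":[0,0,-0.05],"dr":[0,0,0]},{"travel":[0,0,0],"dr":[0,0,0]},{"travel":[0,0,0],"dr":[0,0,0]}]'; python3 goal.py .499 .017 .26 170
```

```text
time_s: 18.38
eef_pos: [0.491, -0.3188, 0.2538]
eef_rot: [-0.005, 0.067, 0.998, 0.004]
wrist_force: [-0.4, 0.4, -4.7]
opening: 0.348
t 18.38 p [ 0.491  -0.3188  0.2538] yaw 172.3 F [-0.4  0.4 -4.7] M [0.01 0.02 0.02] open 0.348 q6 -2.22
shift [ 0.247  2.226 -0.022] shift in goal frame [ 0.336  2.214 -0.042] turn [ 0.014 -0.02   0.077]
```

```bash
python3 -m handwheel '[{"travel":[0.01,0.08,0],"dr":[0.014,-0.02,0.077]},{"travel":[0.023,0.15,0],"dr":[0,0,0]},{"travel":[0.027,0.18,0],"dr":[0,0,0]},{"travel":[0.03,0.2,0],"dr":[0,0,0]},{"travel":[0.03,0.2,0],"dr":[0,0,0]},{"travel":[0.03,0.2,0],"dr":[0,0,0]},{"travel":[0.03,0.2,0],"dr":[0,0,0]},{"travel":[0.03,0.2,0],"dr":[0,0,0]},{"travel":[0.03,0.2,0],"dr":[0,0,0]},{"travel":[0.03,0.2,0],"dr":[0,0,0]},{"travel":[0.02,0.15,0],"dr":[0,0,0]},{"travel":[0.015,0.1,0],"dr":[0,0,0]},{"travel":[0.007,0.05,0],"dr":[0,0,0]},{"travel":[0,0,0],"dr":[0,0,0]},{"travel":[0,0,0],"dr":[0,0,0]},{"travel":[0,0,0],"dr":[0,0,0]}]'; python3 goal.py .499 .017 .26 170
```

```text
time_s: 19.72
eef_pos: [0.4878, 0.0178, 0.2314]
eef_rot: [-0.017, 0.09, 0.996, 0.005]
wrist_force: [0.1, 1.6, -3.3]
opening: 0.347
t 19.72 p [0.4878 0.0178 0.2314] yaw 169.7 F [ 0.1  1.6 -3.3] M [ 0.01 -0.02 -0.02] open 0.347 q6 -1.6
shift [-0.067  0.01  -0.193] shift in goal frame [-0.074  0.008 -0.19 ] turn [ 0.015 -0.068 -0.011]
```

```bash
python3 -m handwheel '[{"travel":[-0.075,0.007,0],"dr":[0.015,-0.068,-0.011]},{"travel":[0,0,0],"dr":[0,0,0]},{"travel":[0,0,0],"dr":[0,0,0]},{"travel":[0,0,0],"dr":[0,0,0]}]' >/dev/null; python3 goal.py .499 .017 .201 170
python3 - <<'E'
from h import *
w=viewer.get_calibration("wrist")
im=viewer.camera("wrist")[...,::-1]
print("crest mid, front end, rear end",[proj(w,np.array([.4974+s*.985,.0168-s*.1745,.06])).round(1) for s in(0,-.036,.036)])
print("gauge axis proj base front",[proj(w,ctrl.get_obs()["eef_pos"]+rot(ctrl.get_obs()).apply(np.array([.002+.02,y,.129]))).round(1) for y in(-.062,0,.062)])
cv2.imwrite("pics/w5c.png",cv2.resize(im[60:260,190:460],None,fx=2.9,fy=2.9,interpolation=cv2.INTER_CUBIC))
E
```

```text
t 20.05 p [0.4986 0.0127 0.23  ] yaw 169.7 F [-1.2  0.5 -4.1] M [ 0.   -0.03 -0.01] open 0.348 q6 -1.6
shift [0.002 0.029 0.193] shift in goal frame [0.002 0.029 0.193] turn [-0.003 -0.005 -0.01 ]
crest mid, front end, rear end [array([324.7, 182.2]), array([324.7, 145.1]), array([324.8, 216.9])]
gauge axis proj base front [array([246.8, 169.4]), array([320.5, 169.4]), array([394.1, 169.5])]
```

View pics/w5c.png

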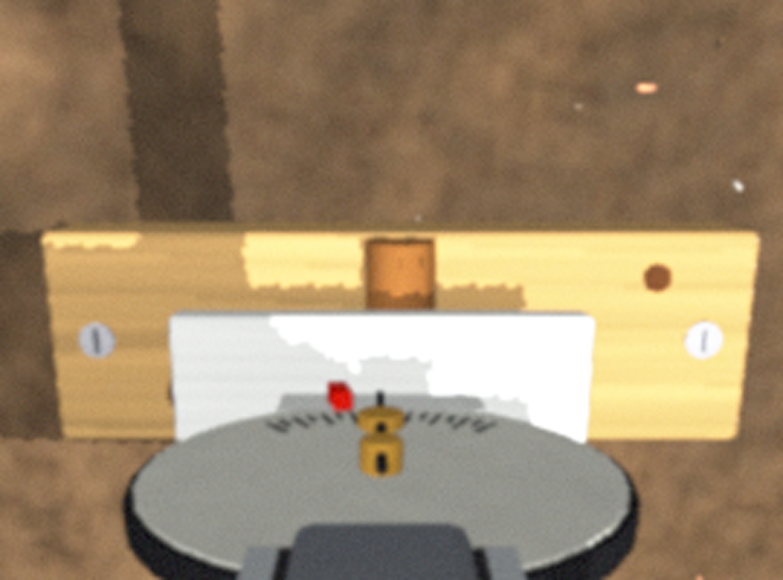

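The base centre is at crop x=382 and the ridge centre at x=400, so the gauge needs to go about 5.5 mm toward tool +y. It is square to the block. The pointer is at (380,395) and the red tab at (340,396), so the tab is on the −y side, about −0.2 rad.

```bash
python3 -m handwheel '[{"travel":[0,0.036,0],"dr":[0,0,-0.01]},{"travel":[0,0,0],"dr":[0,0,0]},{"travel":[0,0,0.06],"dr":[0,0,0]},{"travel":[0,0,0.06],"dr":[0,0,0]},{"travel":[0,0,0.03],"dr":[0,0,0]},{"travel":[0,0,0],"dr":[0,0,0]},{"travel":[0,0,0],"dr":[0,0,0]},{"travel":[0,0,0],"dr":[0,0,0]}]' >/dev/null; python3 goal.py .4995 .018 .201 170
```

```text
t 20.77 p [0.4982 0.018  0.2039] yaw 169.9 F [-0.5 -0.1 -4.1] M [-0.02 -0.01  0.01] open 0.342 q6 -1.6
shift [-0.009  0.002  0.019] shift in goal frame [-0.009  0.002  0.019] turn [-0.002 -0.013 -0.002]
```

```bash
python3 -m handwheel '[{"travel":[0,0,0.012],"dr":[0,-0.013,0]},{"travel":[0,0,0.012],"dr":[0,0,0]}]'; python3 -m handwheel '[{"travel":[0,0,0.012],"dr":[0,0,0]}]';python3 goal.py .4995 .018 .201 170
```

```text
time_s: 20.93
eef_pos: [0.4987, 0.0179, 0.2008]
eef_rot: [0.001, 0.088, 0.996, -0.001]
wrist_force: [-0.5, 0.5, 9.3]
opening: 0.344
time_s: 21.02
eef_pos: [0.4994, 0.0178, 0.2008]
eef_rot: [0.002, 0.088, 0.996, -0.001]
wrist_force: [-5.9, 1.0, 17.1]
opening: 0.347
t 21.02 p [0.4994 0.0178 0.2008] yaw 170.0 F [-5.9  1.  17.1] M [0.3  1.6  0.02] open 0.347 q6 -1.6
shift [-0.     0.001 -0.002] shift in goal frame [-0.     0.001 -0.002] turn [-0.003  0.008 -0.001]
```

Standing on the ridge. Now I'll rock it about +x, leaning toward −y.

```bash
python3 -m handwheel '[{"travel":[0,0,0.002],"dr":[0,0,0]},{"travel":[0,-0.033,0.003],"dr":[-0.067,0,0]},{"travel":[0,-0.033,0.003],"dr":[-0.067,0,0]},{"travel":[0,-0.033,0.003],"dr":[-0.067,0,0]}]'; python3 goal.py .4995 .018 .201 170
```

```text
time_s: 21.35
eef_pos: [0.4982, 0.0049, 0.2006]
eef_rot: [0.009, 0.085, 0.995, 0.053]
wrist_force: [0.2, 0.0, -4.1]
opening: 0.344
t 21.35 p [0.4982 0.0049 0.2006] yaw 170.2 F [ 0.2  0.  -4.1] M [-0.17  0.04 -0.01] open 0.344 q6 -1.73
shift [0.006 0.088 0.007] shift in goal frame [ 0.007  0.088 -0.003] turn [0.204 0.017 0.008]
```

```bash
python3 -m handwheel '[{"travel":[0,-0.036,0.005],"dr":[-0.067,0.005,0.003]},{"travel":[0,-0.036,0.005],"dr":[-0.067,0.005,0.003]},{"travel":[0,-0.036,0.005],"dr":[-0.06,0.005,0.002]},{"travel":[0,0,0.003],"dr":[0,0,0]},{"travel":[0,0,0],"dr":[0,0,0]},{"travel":[0,0,0],"dr":[0,0,0]}]'; cat > pose.py <<'E'
from h import *
o=ctrl.get_obs();R=rot(o);p=o["eef_pos"]
G=R*Ro.from_euler("x",180,degrees=True)*Ro.from_euler("z",180,degrees=True)  # gauge axes
G=R*Ro.from_matrix(np.diag([-1,1,-1.]))
yaw,pit,rol=G.as_euler("ZYX"); print("gauge yaw deg",np.degrees(yaw).round(2),"pitch rad",pit.round(4),"roll rad",rol.round(4))
L=.141; org=p+R.apply([0.003,0,L]); print("origin est",org.round(4),"F",o["wrist_force"].round(1),"M",o["torque"].round(2),"t",o["time_s"])
# wanted origin at roll rol, rolling about crest axis
c=np.array([.4974,.0173+.0,.048]); ey=np.array([.1745,.985,0]); a=rol;r=.012
n=-np.sin(a)*ey+np.cos(a)*np.array([0,0,1]); t=np.cos(a)*ey+np.sin(a)*np.array([0,0,1])
e=R.inv().apply(c+r*n+r*a*t-org); print("origin error in tool axes (mm)",(e*1e3).round(1))
E
python3 pose.py
```

```text
time_s: 21.85
eef_pos: [0.4968, -0.0128, 0.1977]
eef_rot: [0.012, 0.087, 0.991, 0.106]
wrist_force: [-0.2, -0.1, -3.4]
opening: 0.344
gauge yaw deg -10.1 pitch rad -0.006 roll rad 0.2128
origin est [0.4999 0.0169 0.0598] F [-0.2 -0.1 -3.4] M [-0.26  0.05 -0.01] t 21.85
origin error in tool axes (mm) [ 2.5  0.  -0.5]
```

```bash
python3 -m handwheel '[{"travel":[0,0,0.008],"dr":[0,0,0]},{"travel":[0,0,0.008],"dr":[0,0,0]}]'; python3 pose.py;  python3 -m handwheel '[{"travel":[0,0,0.004],"dr":[0,0,0]},{"travel":[0,0,0.004],"dr":[0,0,0]},{"travel":[0,0,0.004],"dr":[0,0,0]},{"travel":[0,0,0.004],"dr":[0,0,0]},{"travel":[0,0,0.004],"dr":[0,0,0]},{"travel":[0,0,0.004],"dr":[0,0,0]},{"travel":[0,0,0.004],"dr":[0,0,0]},{"travel":[0,0,0.004],"dr":[0,0,0]},{"travel":[0,0,0.004],"dr":[0,0,0]},{"travel":[0,0,0.004],"dr":[0,0,0]}]' >/dev/null;python3 pose.py
python3 - <<'E'
from h import *
im=viewer.camera("wrist")[...,::-1]; cv2.imwrite("pics/w6.png",im)
cv2.imwrite("pics/w6c.png",cv2.resize(im[120:240,240:400],None,fx=4.9,fy=4.9,interpolation=cv2.INTER_CUBIC))
E
```

```text
time_s: 22.02
eef_pos: [0.4978, -0.0125, 0.1976]
eef_rot: [0.013, 0.086, 0.991, 0.104]
wrist_force: [-4.2, -0.7, 8.7]
opening: 0.346
gauge yaw deg -10.01 pitch rad -0.0083 roll rad 0.2097
origin est [0.5011 0.0167 0.0597] F [-4.2 -0.7  8.7] M [-0.    1.42  0.22] t 22.0167
origin error in tool axes (mm) [ 3.7  0.1 -0.6]
gauge yaw deg -9.5 pitch rad -0.01 roll rad 0.1986
origin est [0.501  0.0168 0.0597] F [-3.7 -1.2  6.7] M [-0.18  1.19  0.14] t 22.85
origin error in tool axes (mm) [ 3.6  0.  -0.6]
```

View pics/w6c.png

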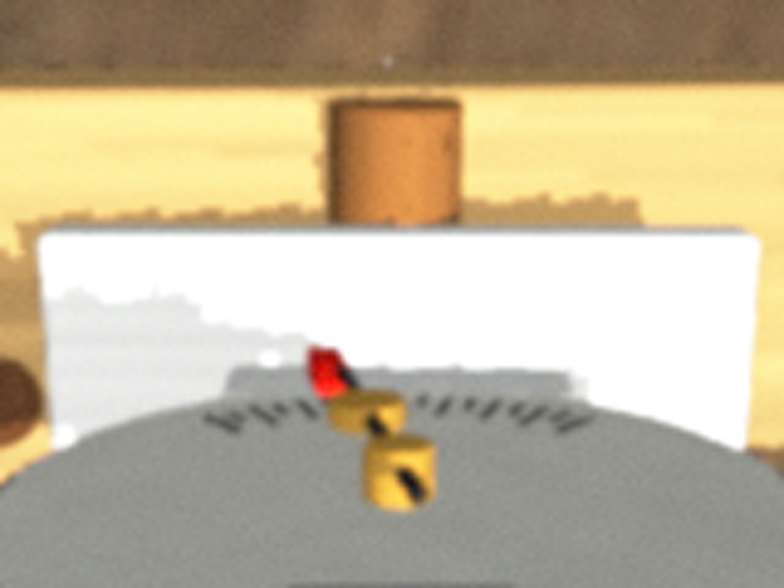

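The pointer's tip is at about (344,375), on the inner right part of the red tab, whose centre is at (329,372). The base centre (399) matches the ridge (395). It needs roughly 0.02–0.03 rad more, so I'll ease off, trim and press lightly.

```bash
python3 -m handwheel '[{"travel":[0,0,-0.003],"dr":[0,0,0]},{"travel":[-0.004,-0.03,0],"dr":[-0.06,0.018,0.017]},{"travel":[0,0,0],"dr":[0,0,0]},{"travel":[0,0,0],"dr":[0,0,0]}]'; python3 pose.py
```

```text
time_s: 23.23
eef_pos: [0.4985, -0.0139, 0.1974]
eef_rot: [0.01, 0.085, 0.99, 0.115]
wrist_force: [-2.7, -1.0, 2.4]
opening: 0.342
gauge yaw deg -9.8 pitch rad -0.0006 roll rad 0.2307
origin est [0.5011 0.0184 0.0601] F [-2.7 -1.   2.4] M [-0.15  0.69  0.16] t 23.2333
origin error in tool axes (mm) [ 3.5 -1.6 -0.6]
```

```bash
python3 -m handwheel '[{"travel":[0,0,0.003],"dr":[0.02,0,0.007]},{"travel":[0,0,0.002],"dr":[0,0,0]},{"travel":[0,0,0.002],"dr":[0,0,0]}]'; python3 pose.py
python3 - <<'E'
from h import *
for i in range(20): im=viewer.camera("wrist")   # 1 s with target held
im=im[...,::-1]; cv2.imwrite("pics/w7.png",im)
cv2.imwrite("pics/w7c.png",cv2.resize(im[180:230,290:340],None,fx=12,fy=12,interpolation=cv2.INTER_CUBIC))
E
python3 pose.py
```

```text
time_s: 23.48
eef_pos: [0.4989, -0.0124, 0.1977]
eef_rot: [0.01, 0.086, 0.99, 0.109]
wrist_force: [-3.1, -1.6, 3.8]
opening: 0.342
gauge yaw deg -9.98 pitch rad -0.0006 roll rad 0.2197
origin est [0.5013 0.0184 0.0601] F [-3.1 -1.6  3.8] M [-0.36  0.85  0.22] t 23.4833
origin error in tool axes (mm) [ 3.7 -1.7 -0.6]
gauge yaw deg -10.02 pitch rad -0.0004 roll rad 0.2206
origin est [0.5013 0.0183 0.0601] F [-4.2 -1.4  5.6] M [-0.02  0.92  0.19] t 24.4833
origin error in tool axes (mm) [ 3.7 -1.6 -0.6]
```

View pics/w7c.png

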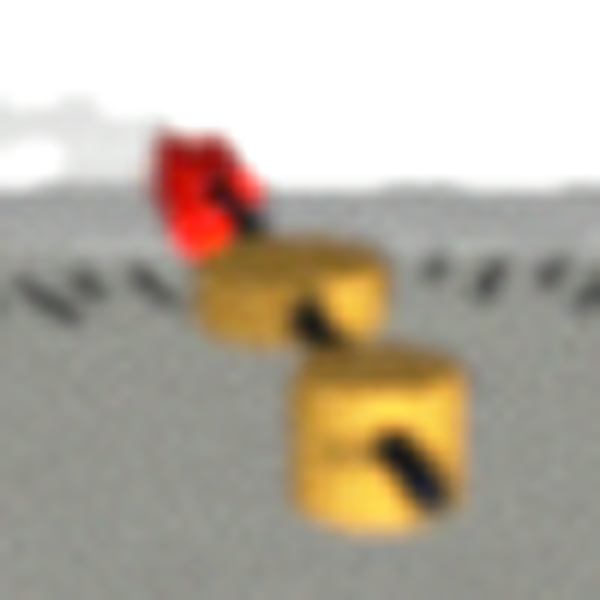

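The pointer's tip is at (215,190), on the red tab, which spans x = 155–265 with its centre near 208. Roll stayed at 0.22 for the held second, with light contact on the ridge. Handing in.

```bash
python3 -c "
from bench import ctrl
print(ctrl.hand_in())"
```

```text
the job is handed in; nothing more can be done
None
```

The job is done and was handed in at about 24.5 s on the robot's clock; `hand_in` gives no verdict, so success is judged only by my own checks.

**Jar:** I moved it from the block to near the middle of the cork mat, and the scene camera showed it standing upright. The first grip was too high and took hold after the arm had drifted about 20 mm. That may have slid the jar a little on the block, so I opened and gripped again lower. The touchdown on the mat reached about 24 N at the wrist before I eased off and let go.

**Gauge:** I gripped the smaller gauge by its handle, stood it on the ridge and rocked it about 0.22 rad toward the robot's right.
- **Pointer:** the last wrist picture shows its tip on the red tab, about 0.5 pixel from the tab's centre. My earlier pixel estimate put the tab at −0.21 rad, give or take 0.01.
- **Steadiness:** with the arm's target held for one second, roll stayed at 0.220–0.221 rad and yaw matched the block's at −10°. The ridge was carrying about 9 N.
- **Position on the ridge:** my pose estimates put the gauge about 3.7 mm behind the middle along the ridge and about 1.6 mm off across it. The offset along the ridge rests on an assumed grip position, and the earlier wrist picture suggested the base was slightly further forward.

I did not take a final picture to confirm the spool, mug and pen, but no move was aimed near them and the wrist force showed no unexpected contact.

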